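# Open the dust gate and start the extractor with the reach rod

## Task

The dust controls stand behind the plywood guard, out of reach: take the bent rod from its rest and use it, with the gripper never touching the control units, first to slide the yellow gate tab fully open, to the left as seen from the robot, then to pull the red toggle fully over towards the guard. Leave the black toggle as it is, put the rod back in both forks of its rest with its bent end hanging down, and do not knock or shift anything else on the bench.

Things in the scene. Friction and masses are not known exactly. Their poses are not given: they have to be found in the camera images.
- rod_grip (a point): Centre of the bent rod's dark wooden handle, 140 (x) x 22 (y) x 24 (z): grasp it here. Loose, 0.16 to 0.26 kg, balance point about 25 ahead. An 8 thick aluminium rod runs from the handle along +x to 170 ahead of this point, bends square and drops along -z to 120 below it, ending in an orange ball 14 across. At the start z is up and it lies in its rest, x as the rest's.
- rod_tip (a point): Lowest point of the orange ball at the rod's bent end: 170 ahead along x and 120 below rod_grip in the rod's axes (same axes as rod_grip).
- rest: Fixed wooden rest of the rod, left or right on the bench, roughly crosswise. Origin on the bench under its centre (base 160 x 90 x 10), x along the rod, z up. Forks 12 thick, 56 wide at x = +55 and -55: notch floor 128 high, 26 wide between lips 8 high, flaring to about 50, tops about 150 high. A seated handle is centred 140 above the bench; anywhere within 30 along x is well.
- guard: Fixed upright plywood screen before the controls, 12 thick (18 at its metal cap), 460 wide (y), 145 high; two brackets reach 31 out of its robot side, 50 high, at y = +200 and -200. Origin on the bench under its centre; x square to it, away from the robot, z up. Three control units stand in a row about 85 behind it, about 140 apart, in any order.
- gate_unit: Fixed aluminium control unit of the dust gate, 90 x 90 x 50 high, origin under its centre, x away from the robot, y to the left, z up. Carries the yellow tab on its top; a grey stub pipe at its back reaches 80 from the origin at up to 41 high (look only).
- gate (a joint): Travel of the yellow gate tab along +y of gate_unit, 0 (closed, at y = -30 of the unit) to 0.060 m (fully open, y = +30). Starts near 0. Stays where left; moves at about 1.5 N, with hard stops at both ends.
- gate_tab (a point): Centre of the upright yellow tab: 44 (x) x 12 (y) x 50 high (from 53 to 103 above the bench), axes of gate_unit. On a low steel foot 30 x 24 x 6. This point is 81 above the bench.
- red_unit: Fixed grey control unit of the red toggle, 90 x 90 x 50 high, origin under its centre, x away from the robot, z up.
- red_toggle (a joint): Red toggle about its hinge, which runs along y of red_unit 50 above its origin: 0 leans 0.5 rad away from the guard (to +x), 0.5 upright, 1.0 fully over, leaning 0.5 rad towards the guard (-x). Starts near 0 and stays where left; about 1.2 N at the paddle moves it, hard stops at both ends.
- red_toggle_paddle (a point): Centre of the red paddle on the toggle's stem, 47 from the hinge: 12 thick, 44 wide (y), 30 long along the lever. At joint 0 it lies 23 to +x of the hinge, centre 91 above the bench, top about 107, its far face at most 36 to +x of the hinge. Axes of red_unit, turned with the lever.
- black_unit: Fixed grey control unit, just like red_unit but with a black toggle, which must be left alone. Same axes.
- black_toggle (a joint): Angle of the black toggle, as for red_toggle; stays near 0.
- bin: Fixed blue bin of wood offcuts, 140 x 170 x 80 high (offcuts reach about 95), origin under its centre. Stands on the side of the bench that the rest does not use.
- glue_mid (a point): Half-way up the yellow glue bottle, 54 across, 200 tall, standing upright on the robot's side of the guard, taller than the guard: the hand must keep clear of it.
- can_mid (a point): Half-way up a blue and silver can, 66 across, 110 tall, standing beyond the control units.
- tub_mid (a point): Half-way up a white filler tub with blue lid, 94 across, 99 tall.
- box_mid (a point): Half-way up a clear box with green lid, 118 x 148 x 66 high.
- case_mid (a point): Half-way up a blue bit case, 74 x 100 x 36 high.
- sander_mid (a point): Half-way up a cork sanding block, 70 x 110 x 40 high.
- offcut_mid (a point): Half-way up a pale wood offcut, 60 x 150 x 30 high.
- rod: The loose rod as a whole; its origin and axes are those of rod_grip.

How it is judged:
On the way, in this order (a step that is already met when the one before it is completed fails the run):
1. the rod is lifted off its rest (z of rod_grip in the frame of rest above 0.17 m), for 0.1 s.
2. the yellow gate is slid fully open, the red toggle not yet moved over (value of joint gate above 0.052 m and value of joint red_toggle below 0.4 rad), for 0.1 s.
3. the red toggle is pulled fully over towards the guard (value of joint gate above 0.052 m and value of joint red_toggle above 0.85 rad), for 0.2 s.
At the end, for the whole second after the job is handed in: Gate open by more than 52 of 60 mm, red toggle past 0.85 of 1.0 rad, black toggle still below 0.25 rad, and the released rod at rest in both forks of its rest: handle centre within 30 mm along and 12 mm across the rest's centre, 130 to 150 mm above the bench, bent end down (tilt under 0.15 rad) (all of step 3 and value of joint black_toggle below 0.25 rad and x of rod_grip in the frame of rest between -0.03 and 0.03 m and y of rod_grip in the frame of rest between -0.012 and 0.012 m and z of rod_grip in the frame of rest between 0.13 and 0.15 m and angle between rod_grip's own z axis and vertical below 0.15 rad and linear speed of rod below 0.02 m/s); the robot touches nothing.
It fails at once if the gripper or arm touches a control unit or its lever (contact force between any of the fingers, the arm and gate_unit above 0.5 N or contact force between any of the fingers, the arm and red_unit above 0.5 N or contact force between any of the fingers, the arm and black_unit above 0.5 N).
It fails at once if the red toggle is pulled over before the gate is open (value of joint red_toggle above 0.5 rad and value of joint gate below 0.05 m).
It fails at once if the black toggle is moved (value of joint black_toggle above 0.25 rad).
It fails at once if a bystander is shifted by more than 25 mm or knocked over (distance of any of glue_mid, can_mid, tub_mid, box_mid, case_mid, sander_mid, offcut_mid from where it was at the start of the episode above 0.025 m).
It also fails if it takes over 64 s, if anything falls off the work surface, if the arm or the gripper's body presses on something with over 40 N, if the wrist force passes 120 N, or if a joint passes its speed limit or range.

## Robot

A 6-joint arm with a two-finger parallel gripper is mounted at the origin on the work surface. World frame = base frame: x ahead of the robot, y to its left, z up, the work surface at z = 0. Lengths are in m, angles in rad, forces in N, time in s.
With the tool pointing down it reaches from about 0.35 to 0.975 m from the base axis. Payload 4.9 kg.
Tool frame: the origin (TCP) lies between the finger pads; the fingertips stand 17 mm ahead of it and the grasp point (between the pads) lies 2 mm behind it (manip.nose_length is the distance from the TCP to the fingertips, in m); z points along the fingers, y is the line along which they close (so a half turn about z gives the same grasp; the last joint's range is limited). The gripper opens to 85 mm and grips with 20 to 120 N. Pads are 22 mm wide; open, the fingers measure 114 mm over their backs; the gripper's body (76 mm by 85 mm) begins 54 mm behind the grasp point. The pads swing forward as they close: fully open they stand 13 mm farther back than shut.
Start: joints at [-1.432, 0.053, 1.613, -0, 1.476, -0.119], TCP at [0.159, -0.604, 0.248] pointing down, gripper open.
Joint ranges: [-3.01, 3.01], [-1.01, 2.22], [0.06, 2.58], [-1.02, 4.17], [0.09, 2.62], [-3.14, 3.14]. Speed limits (rad/s): [2.57, 2.57, 3.14, 3.14, 3.14, 3.14].

## Interface

Orientations are given as a unit quaternion [w, x, y, z].
In Python, from plant import manip gives the robot as it stands. The module is installed in compiled form; this text tells all that it offers.
- The arm moves only by the tool apply_moves, never from a script. Its argument "moves" is a list of rows, each a list of 3 entries, a list of its own where there are three numbers: the turn, a rotation vector about the tool's x, y, z in rad, then the shift along the tool's x, y, z in cm, then the closure, from -1 (fully open) to 1 (shut), so that 0 is half open. A call has 1 to 20 rows; each row is the pose to reach, as a shift and turn from the pose commanded when the call began, along the tool's axes at that moment; what a row does not reach only later rows make up. A row lasts 1/10 s, in which the tool goes at most 50 mm and 8.59 degrees, less where a joint would pass 70% of its speed; a pose out of reach is approached as far as the arm can. A call with a gripper value outside its range is refused whole. The fingers move at their own pace and stop on an object; the grip force is fixed at half the most. Time passes only in rows, so rows that repeat a pose let the fingers close. It gives the time, the measured TCP pose, the force, the opening and the grip force at its end, in the units of the state.
- manip.state(): the state, without advancing time (a new reading comes with each control period).
- manip.grab_frame(name): name is "side" or "top" or "wrist"; returns a dict with "image" (384x512x3 uint8, red, green, blue), "K" (3x3 intrinsics, pixels), "rvec" (rotation vector, rad) and "tvec" (3), from world to camera coordinates, as OpenCV has them. Camera axes: x right, y down, z forward; pixel columns grow to the right and rows downward; lengths in m; the calibration is good to about 2 mm. A picture is of the moment at which its call begins. There is no depth.
- manip.job_done(): hands the job in; it is judged then, once.
Trained networks look in a picture, given as the dict that the camera call returned (one of the last four; its "shot" number tells which), for a name from the list of things; names that differ only in an ending like _2 or _b are one class to them, and where a whole thing is asked for, a point or a joint stands for the part that bears it (a point fixed in the world has none). Each returns a list of dicts, best first, with "score" (0 to 1); they miss things now and then, are a little off and sometimes report something else, mostly with a low value. They report only what shows in the picture. A call takes as long as a camera call.
- manip.look_for(picture, label): "location" ([x, y, z] in m, in the coordinates of the camera as it stood for that picture, good to about 4 mm: the middle of the surface that is visible of it).
- manip.silhouettes(picture, label): "pixels" (384x512 bool, what is visible of it).
- manip.spot_point(picture, label): "location" ([x, y, z] in m, in the coordinates of the camera as it stood for that picture, good to about 4 mm: a listed point, or the origin of a listed thing).
The state is a dict: "time": time; "joint_pos": joint angles; "joint_vel": joint speeds; "joint_efforts": joint torques, N m; "tool_pos": TCP position; "tool_rot": TCP orientation; "contact_force": force on the tool from outside, world axes, zero at the start; "ft_torque": the same for the moment, N m; "gripper_width": opening from 0.0 (shut) to 1.0 (fully open); "grasp_force": force on a finger pad.
Only numpy, scipy, OpenCV 4.12 (cv2) and the standard library are available. Lean on these libraries where they do the work, as an engineer would, in place of code of your own. Each camera call takes 0.05 s, during which the arm holds its last target. There are 200 camera calls.

## Working session

There is one attempt and no reset: what is moved stays moved. The work goes in short steps, Python scripts to look and compute and a tool call to move; the robot and the scene stay as the last step left them, time stands still between calls to the robot, and variables do not carry over. Pictures are saved under pics/ and viewed, at most 10 in all, crops included, and the job is handed in when it is done.

Besides the shell and the picture viewer there is one more tool, called after ">>>" by a JSON object that holds its "name" and its "arguments". apply_moves: Moves the arm, as the interface text tells. Its arguments: {"type":"object","properties":{"moves":{"type":"array"}},"required":["moves"]}

```bash
mkdir -p pics
cat > h.py <<'E'
import numpy as np, cv2
from scipy.spatial.transform import Rotation as R
from plant import manip
def shot(n,save=None):
    p=manip.grab_frame(n)
    if save: cv2.imwrite('pics/'+save,p['image'][:,:,::-1])
    return p
def w(p,loc):
    M=cv2.Rodrigues(np.array(p['rvec'],float))[0]
    return M.T@(np.array(loc)-np.array(p['tvec']).ravel())
def pts(p,names,f='spot_point'):
    for n in names:
        r=getattr(manip,f)(p,n)
        print(n,[(np.round(w(p,d['location']),3).tolist(),round(d['score'],2)) for d in r[:2]])
def px(p,X):
    return cv2.projectPoints(np.array(X,float).reshape(-1,1,3),np.array(p['rvec'],float),np.array(p['tvec'],float),np.array(p['K']),None)[0].reshape(-1,2)
def tool():
    s=manip.state();q=s['tool_rot'];return np.array(s['tool_pos']),R.from_quat([q[1],q[2],q[3],q[0]])
E
python3 - <<'E'
from h import *
N='rod_grip rod_tip rest guard gate_unit gate_tab red_unit red_toggle_paddle black_unit bin glue_mid can_mid tub_mid box_mid case_mid sander_mid offcut_mid'.split()
for c in ['top','side']:
    p=shot(c,c+'0.png'); print(c); pts(p,N)
print(manip.state()); print(tool()[1].as_matrix().round(3))
E
```

```text
top
rod_grip [([0.411, -0.301, 0.141], 0.56)]
rod_tip [([0.62, 0.391, 0.032], 0.74), ([0.344, -0.457, 0.019], 0.66)]
rest [([0.647, -0.128, 0.002], 0.74), ([0.41, -0.291, 0.002], 0.61)]
guard [([0.556, 0.008, -0.0], 0.97)]
gate_unit [([0.633, 0.149, 0.001], 0.68)]
gate_tab [([0.635, 0.128, 0.089], 0.49)]
red_unit [([0.633, 0.015, 0.003], 0.96), ([0.51, 0.528, 0.008], 0.71)]
red_toggle_paddle [([0.65, 0.016, 0.089], 0.62)]
black_unit [([0.646, -0.125, 0.001], 0.62)]
bin [([0.382, 0.3, 0.003], 0.93), ([0.344, -0.455, 0.019], 0.37)]
glue_mid [([0.426, -0.022, 0.098], 0.52), ([0.513, -0.359, 0.021], 0.17)]
can_mid [([0.741, 0.106, 0.055], 0.87), ([0.424, -0.024, 0.098], 0.62)]
tub_mid [([0.425, -0.022, 0.098], 0.61), ([0.607, -0.369, 0.051], 0.58)]
box_mid [([0.619, 0.388, 0.033], 0.61)]
case_mid [([0.531, -0.508, 0.013], 0.77)]
sander_mid [([0.513, -0.356, 0.022], 0.59)]
offcut_mid [([0.509, 0.53, 0.007], 0.96), ([0.405, -0.298, 0.138], 0.3)]
side
rod_grip [([0.409, -0.3, 0.14], 0.89)]
rod_tip []
rest [([0.409, -0.294, -0.002], 0.6)]
guard [([0.552, 0.011, -0.001], 0.97)]
gate_unit [([0
[... 887 characters left out ...]
96233e+00, -1.18994312e-01]), 'joint_vel': array([-1.56396766e-03,  1.46789999e-03,  2.41747933e-03, -2.21333265e-04,
       -7.51138740e-04, -9.52457809e-05]), 'joint_efforts': array([ 8.91987088e-05, -3.93669713e+01, -3.70450079e+01, -9.64923220e-05,
        5.47370910e-04,  3.20943549e-06]), 'tool_pos': array([ 0.15932291, -0.60432947,  0.24827997]), 'tool_rot': array([-4.39563606e-06,  9.91706283e-01,  1.28524891e-01, -2.58163169e-06]), 'contact_force': array([-0.05525103,  0.27818272, -0.56237667]), 'ft_torque': array([ 0.02644481, -0.01725311,  0.0085093 ]), 'grasp_force': 0.0, 'gripper_width': 0.9964782284767036}
[[ 0.967  0.255 -0.   ]
 [ 0.255 -0.967  0.   ]
 [-0.    -0.    -1.   ]]
```

View pics/top0.png

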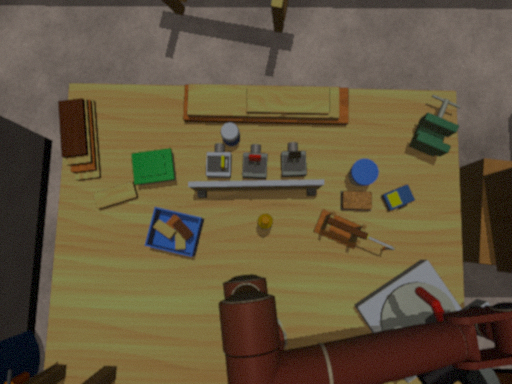

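View pics/side0.png

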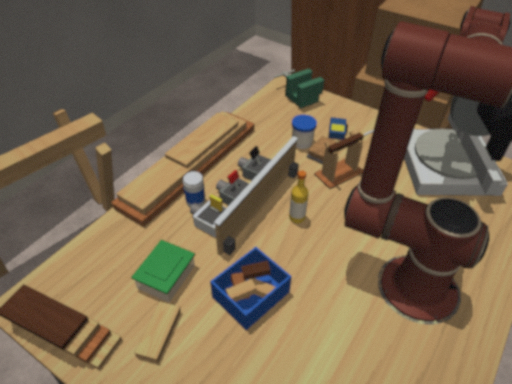

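Run:
```python
from h import *
p=shot('top')
for n,z in [('rod_grip',.15),('guard',.145),('gate_tab',.103),('red_toggle_paddle',.1),('gate_unit',.05),('red_unit',.05),('black_unit',.05)]:
    for d in manip.silhouettes(p,n)[:2]:
        m=d['pixels'].astype('uint8')
        r=cv2.minAreaRect(cv2.findNonZero(m)); b=cv2.boxPoints(r)
        # back-project to plane z
        M=cv2.Rodrigues(np.array(p['rvec'],float))[0];C=-M.T@np.array(p['tvec']).ravel()
        o=[]
        for u in list(b)+[r[0]]:
            v=M.T@np.linalg.inv(p['K'])@np.array([u[0],u[1],1]); o.append((C+v*(z-C[2])/v[2])[:2].round(3).tolist())
        print(n,round(d['score'],2),np.round(r[0]),o)
print('C',C.round(3))
```

```text
rod_grip 0.77 [360. 234.] [[0.425, -0.227], [0.45, -0.238], [0.353, -0.455], [0.328, -0.443], [0.389, -0.341]]
guard 0.92 [256. 187.] [[0.556, 0.239], [0.571, -0.218], [0.516, -0.219], [0.5, 0.236], [0.536, 0.009]]
guard 0.6 [356. 200.] [[0.534, -0.275], [0.536, -0.379], [0.472, -0.379], [0.47, -0.275], [0.503, -0.327]]
red_toggle_paddle 0.41 [254. 158.] [[0.66, 0.039], [0.661, -0.003], [0.629, -0.004], [0.628, 0.038], [0.644, 0.018]]
gate_unit 0.84 [219. 160.] [[0.582, 0.194], [0.712, 0.191], [0.708, 0.101], [0.578, 0.105], [0.645, 0.148]]
red_unit 0.89 [254. 160.] [[0.712, 0.065], [0.714, -0.023], [0.584, -0.026], [0.582, 0.061], [0.647, 0.019]]
red_unit 0.46 [256. 187.] [[0.574, 0.253], [0.585, -0.229], [0.527, -0.229], [0.515, 0.25], [0.55, 0.011]]
black_unit 0.88 [293. 159.] [[0.719, -0.075], [0.721, -0.17], [0.595, -0.171], [0.592, -0.077], [0.656, -0.123]]
C [ 0.354 -0.015  1.49 ]
```

The top view shows the gate (219,160), red (254,160) and black (293,159) units behind the guard (256,187), with the bottle at (264,221). The rod lies in its rest at (340,225), bent end to the lower right at (390,248). The side view agrees. The bottle is close to the direct pull line for the red toggle, so I'll hold the rod yawed about -30°.

```bash
cat >> h.py <<'E'
def go(pos,dyaw=0):
    "shift (cm) in tool axes to a world TCP pos; turn (tool axes) for a world yaw change in deg"
    t,r=tool(); return r.inv().apply(np.array(pos)-t)*100, r.inv().apply([0,0,np.radians(dyaw)])
def show(pos,dyaw=0):
    a,b=go(pos,dyaw); print('shift',a.round(2),'turn',b.round(3))
E
python3 -c "
from h import *
show([.41,-.30,.27],51.8)"
```

```text
shift [ 32.   -23.04  -2.17] turn [ 0.    -0.    -0.904]
```

>>> {"name": "apply_moves", "arguments": {"moves": [[[0,0,0],[0,0,-4],-1],[[0,0,-0.1],[4,-3,-4],-1],[[0,0,-0.2],[8,-6,-4],-1],[[0,0,-0.3],[12,-9,-4],-1],[[0,0,-0.4],[16,-12,-4],-1],[[0,0,-0.5],[20,-15,-3],-1],[[0,0,-0.6],[24,-17.5,-3],-1],[[0,0,-0.75],[28,-20,-2.2],-1],[[0,0,-0.9],[32,-23,-2.2],-1],[[0,0,-0.904],[32,-23,-2.2],-1],[[0,0,-0.904],[32,-23,-2.2],-1],[[0,0,-0.904],[32,-23,-2.2],-1]]}}

```text
time: 3.4
tool_pos: [0.4097, -0.301, 0.2705]
tool_rot: [0.0, 0.836, 0.548, -0.0]
contact_force: [-0.9, -0.6, -0.4]
gripper_width: 1.0
grasp_force: 0.0
```

Run:
```python
from h import *
p=shot('wrist','w1.png')
pts(p,['rod_grip','rod_tip','rest'])
t,r=tool();print(t.round(4),r.as_matrix().round(3))
for d in manip.silhouettes(p,'rod_grip')[:1]:
    ys,xs=np.nonzero(d['pixels']);print(d['score'],xs.min(),xs.max(),ys.min(),ys.max())
g=np.array([.41,-.3,.14]);u=np.array([-.399,-.917,0])
print(px(p,[g-u*.07,g,g+u*.07,g+u*.17,g+u*.17-[0,0,.113]]).round())
```

```text
rod_grip [([0.407, -0.296, 0.142], 0.85)]
rod_tip [([0.34, -0.459, 0.022], 0.75)]
rest [([0.411, -0.295, 0.002], 0.88)]
[ 0.4094 -0.3014  0.2704] [[ 0.4    0.916 -0.   ]
 [ 0.916 -0.4   -0.   ]
 [-0.     0.    -1.   ]]
0.77 241 269 104 316
[[259. 101.]
 [259. 180.]
 [259. 249.]
 [259. 334.]
 [259. 275.]]
```

View pics/w1.png

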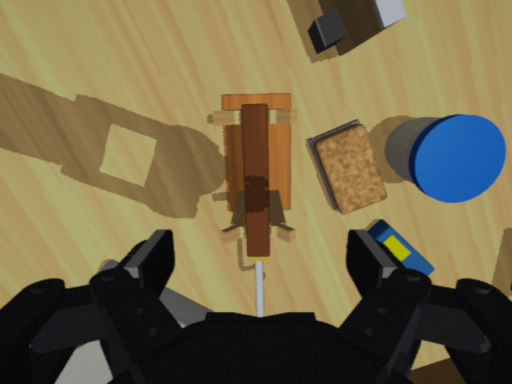

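The handle is in line with the tool, running from (255,104) to (258,256), and the open fingers straddle it with nothing close by. I'll go down and grip.

>>> {"name": "apply_moves", "arguments": {"moves": [[[0,0,0],[0,0,4],-1],[[0,0,0],[0,0,8],-1],[[0,0,0],[0,0,11],-1],[[0,0,0],[0,0,13.2],-1],[[0,0,0],[0,0,13.2],-1],[[0,0,0],[0,0,13.2],1],[[0,0,0],[0,0,13.2],1],[[0,0,0],[0,0,13.2],1],[[0,0,0],[0,0,13.2],1],[[0,0,0],[0,0,13.2],1],[[0,0,0],[0,0,13.2],1],[[0,0,0],[0,0,13.2],1],[[0,0,0],[0,0,13.2],1]]}}

```text
time: 4.95
tool_pos: [0.4087, -0.3002, 0.1398]
tool_rot: [-0.002, 0.836, 0.549, -0.002]
contact_force: [-9.1, 2.8, 10.3]
gripper_width: 0.247
grasp_force: 60.5
```

>>> {"name": "apply_moves", "arguments": {"moves": [[[0,0,0],[0,0,-2],1],[[0,0,0],[0,0,-4],1],[[0,0,0],[0,0,-8],1],[[0,0,0],[0,0,-12],1],[[0,0,0],[0,0,-16],1],[[0,0,0],[0,0,-20],1],[[0,0,0],[0,0,-24],1],[[0,0,0],[0,0,-24],1],[[0,0,0],[0,0,-24],1]]}}

```text
time: 5.85
tool_pos: [0.4103, -0.3004, 0.3788]
tool_rot: [0.001, 0.836, 0.549, 0.0]
contact_force: [0.3, -0.3, -3.4]
gripper_width: 0.247
grasp_force: 59.5
```

Run:
```python
from h import *
t,r=tool();print(t.round(4),r.as_matrix().round(3))
for c in ['wrist','top','side']:
    p=shot(c); print(c); pts(p,['rod_grip','rod_tip']); 
    if c!='side':pts(p,['rod_tip'],'look_for')
show([.494,.167,.40],83.5)
```

```text
[ 0.4103 -0.3004  0.3788] [[ 0.398  0.918  0.001]
 [ 0.918 -0.398 -0.001]
 [-0.     0.002 -1.   ]]
wrist
rod_grip [([0.405, -0.3, 0.378], 0.89)]
rod_tip [([0.511, -0.357, 0.021], 0.6)]
rod_tip [([0.418, -0.274, 0.392], 0.95)]
top
rod_grip [([0.412, -0.3, 0.376], 0.55)]
rod_tip [([0.531, -0.508, 0.017], 0.32)]
rod_tip [([0.429, -0.256, 0.387], 0.58)]
side
rod_grip [([0.409, -0.303, 0.374], 0.56), ([0.611, -0.369, 0.049], 0.27)]
rod_tip [([0.347, -0.457, 0.252], 0.62)]
shift [ 46.21 -10.89  -2.19] turn [ 0.000e+00 -1.000e-03 -1.457e+00]
```

>>> {"name": "apply_moves", "arguments": {"moves": [[[0,0,-0.1],[3,-0.7,-2.2],1],[[0,0,-0.23],[7,-1.7,-2.2],1],[[0,0,-0.36],[11,-2.7,-2.2],1],[[0,0,-0.49],[15,-3.7,-2.2],1],[[0,0,-0.62],[19,-4.7,-2.2],1],[[0,0,-0.75],[23,-5.7,-2.2],1],[[0,0,-0.88],[27,-6.8,-2.2],1],[[0,0,-1.01],[31,-7.8,-2.2],1],[[0,0,-1.14],[35,-8.8,-2.2],1],[[0,0,-1.27],[39,-9.8,-2.2],1],[[0,0,-1.38],[43,-10.8,-2.2],1],[[0,0,-1.456],[45.7,-11.5,-2.2],1],[[0,0,-1.456],[45.7,-11.5,-2.2],1],[[0,0,-1.456],[45.7,-11.5,-2.2],1],[[0,0,-1.456],[45.7,-11.5,-2.2],1]]}}

```text
time: 7.9
tool_pos: [0.4864, 0.164, 0.4004]
tool_rot: [0.0, 0.26, 0.966, -0.0]
contact_force: [0.4, 0.2, -1.7]
gripper_width: 0.248
grasp_force: 59.5
```

Run:
```python
from h import *
t,r=tool();print(t.round(4),r.as_matrix().round(3),manip.state()['joint_pos'].round(2))
e=t+r.apply([-.17,0,.12]);print('expected tip',e.round(4))
for c in ['top','side']:
    p=shot(c,c+'2.png'); print(c); pts(p,['rod_grip','rod_tip','gate_tab','gate_unit']); pts(p,['rod_tip'],'look_for'); print(px(p,[e+[0,0,.007],t]).round())
    im=p['image']; u,v=px(p,e)[0].astype(int); h=cv2.cvtColor(im,cv2.COLOR_RGB2HSV)
    print(u,v)
p=shot('side'); im=p['image'][100:260,150:330,::-1]; cv2.imwrite('pics/s2.png',cv2.resize(im,None,fx=3.5,fy=3.5))
```

```text
[0.4864 0.164  0.4004] [[-0.865  0.501  0.   ]
 [ 0.501  0.865 -0.   ]
 [-0.    -0.    -1.   ]] [ 0.18 -0.26  1.65 -0.    1.75 -0.87]
expected tip [0.6335 0.0787 0.2804]
top
rod_grip [([0.491, 0.165, 0.4], 0.69)]
rod_tip [([0.636, 0.087, 0.276], 0.79)]
gate_tab [([0.634, 0.134, 0.088], 0.55)]
gate_unit [([0.633, 0.147, -0.0], 0.71)]
rod_tip [([0.541, 0.131, 0.403], 0.74), ([0.639, 0.015, 0.053], 0.21)]
[[233. 149.]
 [197. 191.]]
233 149
side
rod_grip [([0.487, 0.161, 0.4], 0.6)]
rod_tip [([0.636, 0.08, 0.278], 0.71), ([0.512, 0.533, 0.014], 0.37)]
gate_tab [([0.631, 0.129, 0.079], 0.57)]
gate_unit [([0.633, 0.154, -0.001], 0.86)]
rod_tip [([0.472, 0.178, 0.403], 0.71)]
[[223. 142.]
 [247. 146.]]
222 143
```

View pics/s2.png

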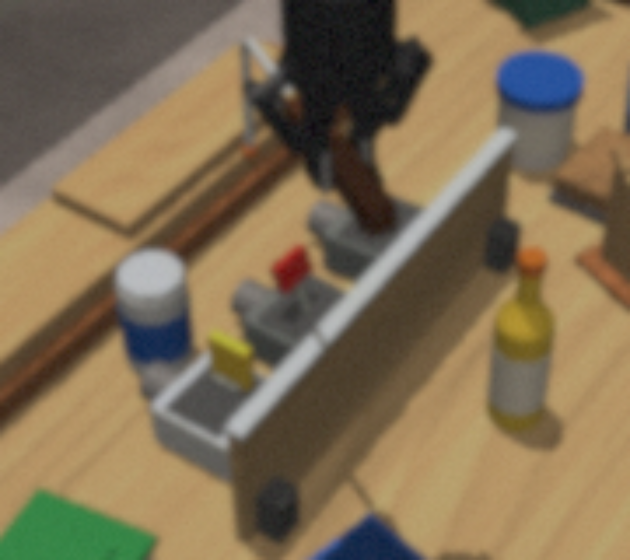

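The side crop shows the rod's bent end at (250,140), hanging behind the guard line above the units, and the tab at (230,360) still closed. The tip reads within 5 mm of the expected position, so I'll go down between the red paddle and the tab.

>>> {"name": "apply_moves", "arguments": {"moves": [[[0,0,0],[0,0,4],1],[[0,0,0],[0,0,8],1],[[0,0,0],[0,0,12],1],[[0,0,0],[0,0,15],1],[[0,0,0],[0,0,17],1],[[0,0,0],[0,0,19],1],[[0,0,0],[0,0,20.6],1],[[0,0,0],[0,0,20.6],1],[[0,0,0],[0,0,20.6],1]]}}

```text
time: 9.45
tool_pos: [0.4866, 0.1648, 0.1947]
tool_rot: [0.0, 0.259, 0.966, 0.0]
contact_force: [0.1, 0.1, -1.5]
gripper_width: 0.248
grasp_force: 59.3
```

Run:
```python
from h import *
t,r=tool();print(t.round(4)); print('expected tip',(t+r.apply([-.17,0,.12])).round(4), manip.state()['contact_force'])
for c in ['top','side']:
    p=shot(c); print(c); pts(p,['rod_tip','gate_tab'])
show(t+[0,.09,0])
im=p['image'][130:260,160:330,::-1]; cv2.imwrite('pics/s3.png',cv2.resize(im,None,fx=4,fy=4))
```

```text
[0.4866 0.1648 0.1947]
expected tip [0.6338 0.0798 0.0747] [ 0.13651014  0.14637433 -1.53905416]
top
rod_tip [([0.637, 0.082, 0.072], 0.64), ([0.608, -0.371, 0.049], 0.26)]
gate_tab [([0.632, 0.131, 0.085], 0.39)]
side
rod_tip [([0.636, 0.082, 0.072], 0.57), ([0.489, 0.166, 0.196], 0.42)]
gate_tab [([0.631, 0.128, 0.077], 0.65)]
shift [4.53 7.77 0.08] turn [0. 0. 0.]
```

View pics/s3.png

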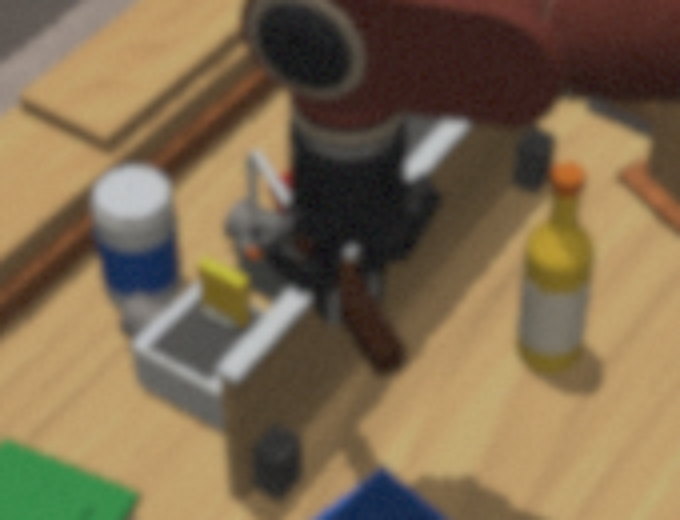

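The ball is at about (252,253), between the red toggle and the closed yellow tab at (225,290). Next I'll slide left.

>>> {"name": "apply_moves", "arguments": {"moves": [[[0,0,0],[0.5,0.87,0],1],[[0,0,0],[1,1.73,0],1],[[0,0,0],[1.5,2.6,0],1],[[0,0,0],[2,3.46,0],1],[[0,0,0],[2.5,4.33,0],1],[[0,0,0],[3,5.2,0],1],[[0,0,0],[3.5,6.06,0],1],[[0,0,0],[4,6.93,0],1],[[0,0,0],[4.2,7.3,0],1],[[0,0,0],[4.3,7.45,0],1],[[0,0,0],[4.3,7.45,0],1]]}}

```text
time: 10.85
tool_pos: [0.4864, 0.2504, 0.1939]
tool_rot: [0.0, 0.259, 0.966, -0.001]
contact_force: [0.7, -3.5, -3.1]
gripper_width: 0.246
grasp_force: 59.2
```

Run:
```python
from h import *
t,r=tool();print(t.round(4),'expected tip',(t+r.apply([-.17,0,.12])).round(4), manip.state()['contact_force'])
for c in ['top','side']:
    p=shot(c); print(c); pts(p,['rod_tip','gate_tab','gate_unit'])
```

```text
[0.4864 0.2504 0.1939] expected tip [0.6336 0.1652 0.074 ] [ 0.67933901 -3.46380648 -3.12254236]
top
rod_tip [([0.636, 0.167, 0.075], 0.81)]
gate_tab [([0.632, 0.182, 0.086], 0.39)]
gate_unit [([0.635, 0.151, -0.0], 0.82)]
side
rod_tip [([0.634, 0.163, 0.067], 0.9)]
gate_tab [([0.632, 0.179, 0.083], 0.48)]
gate_unit [([0.636, 0.149, -0.002], 0.81)]
```

>>> {"name": "apply_moves", "arguments": {"moves": [[[0,0,0],[0.1,0.17,0],1],[[0,0,0],[0.2,0.35,0],1],[[0,0,0],[0.3,0.52,0],1],[[0,0,0],[0.3,0.52,0],1]]}}

```text
time: 11.65
tool_pos: [0.4866, 0.2554, 0.1937]
tool_rot: [0.001, 0.26, 0.966, -0.002]
contact_force: [2.7, -7.1, -4.0]
gripper_width: 0.249
grasp_force: 60.0
```

Run:
```python
from h import *
t,r=tool();print(t.round(4),'expected tip',(t+r.apply([-.17,0,.12])).round(4), manip.state()['contact_force'])
for c in ['top','side']:
    p=shot(c); print(c); pts(p,['rod_tip','gate_tab'])
```

```text
[0.4866 0.2554 0.1937] expected tip [0.6337 0.1697 0.074 ] [ 2.70925113 -7.08382293 -4.04894553]
top
rod_tip [([0.635, 0.166, 0.075], 0.6), ([0.488, 0.259, 0.193], 0.37)]
gate_tab [([0.632, 0.182, 0.09], 0.55)]
side
rod_tip [([0.632, 0.167, 0.07], 0.93)]
gate_tab [([0.632, 0.179, 0.079], 0.41)]
```

The force rose while the tab stayed put at its stop, +30 of the unit, so the gate is open. I'll back off, rise and move above and behind the red paddle.

>>> {"name": "apply_moves", "arguments": {"moves": [[[0,0,0],[-0.6,-1.0,0],1],[[0,0,0],[-1.5,-2.6,0],1],[[0,0,0],[-1.5,-2.6,-3],1],[[0,0,0],[-1.5,-2.6,-7],1],[[0,0,0],[-1.5,-2.6,-10],1],[[0,0,0],[-4,-4.2,-10],1],[[0,0,0],[-7,-6,-10],1],[[0,0,0],[-10,-8,-10],1],[[0,0,0],[-13.3,-10.1,-10],1],[[0,0,0],[-13.3,-10.1,-10],1],[[0,0,0],[-13.3,-10.1,-10],1]]}}

```text
time: 13.05
tool_pos: [0.5513, 0.1027, 0.2947]
tool_rot: [-0.0, 0.259, 0.966, 0.001]
contact_force: [-0.1, 0.5, -2.5]
gripper_width: 0.248
grasp_force: 59.6
```

Run:
```python
from h import *
t,r=tool();print(t.round(4),'expected tip',(t+r.apply([-.17,0,.12])).round(4), manip.state()['contact_force'])
for c in ['top','side']:
    p=shot(c,c+'4.png'); print(c); pts(p,['rod_tip','red_toggle_paddle','red_unit','gate_tab'])
show(t+[0.01,0,0])
a=shot('top')['image'][120:220,180:320,::-1];cv2.imwrite('pics/t4.png',cv2.resize(a,None,fx=5,fy=5))
```

```text
[0.5513 0.1027 0.2947] expected tip [0.6985 0.0179 0.1746] [-0.14266719  0.47423685 -2.46985071]
top
rod_tip []
red_toggle_paddle [([0.652, 0.015, 0.089], 0.62), ([0.7, 0.019, 0.173], 0.4)]
red_unit [([0.634, 0.017, -0.002], 0.77)]
gate_tab [([0.528, -0.51, 0.017], 0.38)]
side
rod_tip [([0.703, 0.017, 0.174], 0.61)]
red_toggle_paddle [([0.648, 0.019, 0.089], 0.69), ([0.617, 0.389, 0.037], 0.44)]
red_unit [([0.63, 0.016, 0.002], 0.75), ([0.556, 0.102, 0.292], 0.69)]
gate_tab [([0.631, 0.179, 0.081], 0.56)]
shift [-0.92  0.48 -0.04] turn [0. 0. 0.]
```

View pics/t4.png

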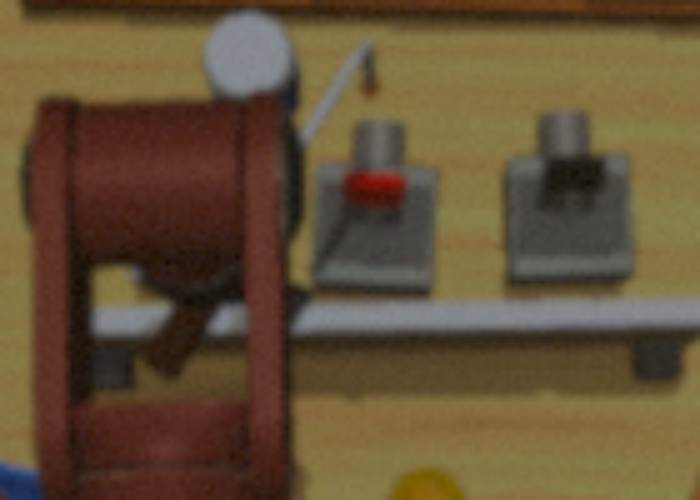

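The ball at (370,90) hangs behind the red paddle at (375,188), with the black toggle well clear at (572,175). I'll lower and pull.

>>> {"name": "apply_moves", "arguments": {"moves": [[[0,0,0],[0,0,3],1],[[0,0,0],[0,0,6],1],[[0,0,0],[0,0,8],1],[[0,0,0],[0,0,9],1],[[0,0,0],[0,0,9],1],[[0,0,0],[0.87,-0.5,9],1],[[0,0,0],[1.73,-1,9],1],[[0,0,0],[2.6,-1.5,9],1],[[0,0,0],[3.46,-2,9],1],[[0,0,0],[4.33,-2.5,9],1],[[0,0,0],[5.2,-3,9],1],[[0,0,0],[6.06,-3.5,9],1],[[0,0,0],[6.75,-3.9,9],1],[[0,0,0],[7,-4.05,9],1],[[0,0,0],[7,-4.05,9],1]]}}

```text
time: 15.1
tool_pos: [0.4709, 0.1028, 0.2053]
tool_rot: [0.002, 0.259, 0.966, 0.001]
contact_force: [2.9, 1.6, -0.1]
gripper_width: 0.246
grasp_force: 60.1
```

Run:
```python
from h import *
t,r=tool();print(t.round(4),'expected tip',(t+r.apply([-.17,0,.12])).round(4), manip.state()['contact_force'])
for c in ['top','side']:
    p=shot(c); print(c); pts(p,['rod_tip','red_toggle_paddle','red_unit'])
```

```text
[0.4709 0.1028 0.2053] expected tip [0.6185 0.0178 0.0859] [ 2.88047661  1.55508037 -0.07691085]
top
rod_tip [([0.472, 0.106, 0.205], 0.69)]
red_toggle_paddle [([0.613, 0.016, 0.089], 0.6)]
red_unit [([0.637, 0.018, 0.001], 0.92)]
side
rod_tip []
red_toggle_paddle [([0.608, 0.019, 0.088], 0.62), ([0.743, 0.105, 0.055], 0.48)]
red_unit [([0.632, 0.017, -0.001], 0.79)]
```

>>> {"name": "apply_moves", "arguments": {"moves": [[[0,0,0],[0.26,-0.15,0],1],[[0,0,0],[0.5,-0.3,0],1],[[0,0,0],[0.5,-0.3,0],1]]}}

```text
time: 15.8
tool_pos: [0.4645, 0.1025, 0.2041]
tool_rot: [0.0, 0.259, 0.966, 0.0]
contact_force: [5.2, 0.3, -0.2]
gripper_width: 0.247
grasp_force: 60.5
```

Run:
```python
from h import *
t,r=tool();print(t.round(4),'expected tip',(t+r.apply([-.17,0,.12])).round(4), manip.state()['contact_force'])
for c in ['top','side']:
    p=shot(c,c+'5.png'); print(c); pts(p,['red_toggle_paddle'])
```

```text
[0.4645 0.1025 0.2041] expected tip [0.6119 0.0175 0.0842] [ 5.23570715  0.31797038 -0.15483679]
top
red_toggle_paddle []
side
red_toggle_paddle [([0.606, 0.017, 0.089], 0.44), ([0.468, 0.1, 0.201], 0.2)]
```

Force rose again with the paddle 25 mm on the guard side of the hinge, so the toggle is fully over. I'll back off and lift.

>>> {"name": "apply_moves", "arguments": {"moves": [[[0,0,0],[-1,0.6,0],1],[[0,0,0],[-2.6,1.5,0],1],[[0,0,0],[-2.6,1.5,-3],1],[[0,0,0],[-2.6,1.5,-7],1],[[0,0,0],[-2.6,1.5,-11],1],[[0,0,0],[-2.6,1.5,-15],1],[[0,0,0],[-2.6,1.5,-19.5],1],[[0,0,0],[-2.6,1.5,-19.5],1]]}}

```text
time: 16.8
tool_pos: [0.4946, 0.1027, 0.406]
tool_rot: [0.003, 0.259, 0.966, 0.001]
contact_force: [0.8, 0.2, -1.9]
gripper_width: 0.249
grasp_force: 59.9
```

Run:
```python
from h import *
t,r=tool();print(t.round(4),'expected tip',(t+r.apply([-.17,0,.12])).round(4), r.as_euler('zyx',degrees=True))
for c in ['top','side']:
    p=shot(c); print(c); pts(p,['red_toggle_paddle','gate_tab','rod_tip','rod_grip'])
show([.4095,-.300,.40],-83.4)
```

```text
[0.4946 0.1027 0.406 ] expected tip [0.6424 0.0176 0.2867] [-149.93510797    0.33343904 -179.95482097]
top
red_toggle_paddle [([0.611, 0.016, 0.087], 0.4)]
gate_tab [([0.612, 0.017, 0.086], 0.41)]
rod_tip [([0.65, 0.017, 0.291], 0.58)]
rod_grip [([0.498, 0.102, 0.41], 0.6)]
side
red_toggle_paddle [([0.604, 0.018, 0.092], 0.62)]
gate_tab [([0.427, -0.023, 0.1], 0.74), ([0.628, 0.177, 0.08], 0.47)]
rod_tip [([0.644, 0.017, 0.276], 0.79)]
rod_grip []
shift [-12.82 -39.08  -0.17] turn [-0.003  0.002  1.456]
```

>>> {"name": "apply_moves", "arguments": {"moves": [[[0,0,0.1],[-0.9,-2.8,0],1],[[0,0,0.23],[-2,-6.2,0],1],[[0,0,0.36],[-3.2,-9.7,0],1],[[0,0,0.49],[-4.3,-13.2,0],1],[[0,0,0.62],[-5.5,-16.6,0],1],[[0,0,0.75],[-6.6,-20.1,0],1],[[0,0,0.88],[-7.8,-23.6,0],1],[[0,0,1.01],[-8.9,-27,0],1],[[0,0,1.14],[-10,-30.5,0],1],[[0,0,1.27],[-11.2,-34,0],1],[[0,0,1.38],[-12.1,-37,0],1],[[0,0,1.456],[-12.8,-39.1,0],1],[[0,0,1.456],[-12.8,-39.1,0],1],[[0,0,1.456],[-12.8,-39.1,0],1],[[0,0,1.456],[-12.8,-39.1,0],1]]}}

```text
time: 18.8
tool_pos: [0.4098, -0.2993, 0.3993]
tool_rot: [-0.0, 0.836, 0.549, 0.0]
contact_force: [0.2, -0.4, -2.6]
gripper_width: 0.241
grasp_force: 59.7
```

Run:
```python
from h import *
t,r=tool();print(t.round(4),'expected tip',(t+r.apply([-.17,0,.12])).round(4)); print(r.as_matrix().round(3))
p=shot('side'); pts(p,['rod_tip','rod_grip','rest','red_toggle_paddle','gate_tab'])
p=shot('wrist','w6.png'); pts(p,['rod_grip','rest'])
print(px(p,[t+r.apply([-.07,0,-.014]),t+r.apply([.07,0,-.014])]).round())
show([.4095,-.300,.20])
```

```text
[ 0.4098 -0.2993  0.3993] expected tip [ 0.3425 -0.4553  0.2792]
[[ 0.396  0.918  0.   ]
 [ 0.918 -0.396  0.   ]
 [ 0.    -0.    -1.   ]]
rod_tip [([0.344, -0.46, 0.279], 0.62)]
rod_grip [([0.411, -0.301, 0.398], 0.77)]
rest [([0.41, -0.297, -0.001], 0.86)]
red_toggle_paddle [([0.741, 0.109, 0.057], 0.68), ([0.608, 0.021, 0.09], 0.54)]
gate_tab [([0.342, -0.46, 0.278], 0.68), ([0.632, 0.177, 0.081], 0.58)]
rod_grip [([0.408, -0.301, 0.397], 0.75)]
rest []
[[259. 389.]
 [258.  95.]]
shift [-2.000e-02 -1.000e-02  1.994e+01] turn [0. 0. 0.]
```

View pics/w6.png

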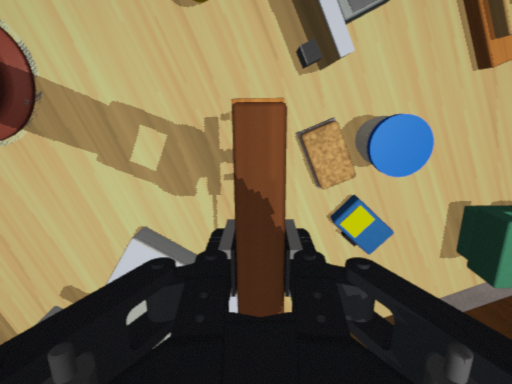

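In the wrist view the handle runs straight from (259,100) to (262,315), centred between the pads and still aligned with the tool. I'll lower it into the forks at the pose I took it from.

>>> {"name": "apply_moves", "arguments": {"moves": [[[0,0,0],[-0.1,-0.1,4],1],[[0,0,0],[-0.1,-0.1,8],1],[[0,0,0],[-0.1,-0.1,12],1],[[0,0,0],[-0.1,-0.1,16],1],[[0,0,0],[-0.1,-0.1,20],1],[[0,0,0],[-0.1,-0.1,22],1],[[0,0,0],[-0.1,-0.1,23],1],[[0,0,0],[-0.1,-0.1,24],1],[[0,0,0],[-0.1,-0.1,25],1],[[0,0,0],[-0.1,-0.1,25.7],1],[[0,0,0],[-0.1,-0.1,25.7],1],[[0,0,0],[-0.1,-0.1,25.7],1]]}}

```text
time: 20.45
tool_pos: [0.4088, -0.3021, 0.1445]
tool_rot: [0.002, 0.836, 0.549, -0.0]
contact_force: [-4.5, -3.4, 3.9]
gripper_width: 0.246
grasp_force: 60.9
```

Run:
```python
from h import *
p=shot('side'); pts(p,['rod_tip','rod_grip','rest'])
p=shot('wrist'); pts(p,['rod_grip','rest'])
```

```text
rod_tip [([0.346, -0.451, 0.011], 0.77)]
rod_grip [([0.412, -0.307, 0.142], 0.65), ([0.413, -0.301, 0.145], 0.26)]
rest [([0.408, -0.297, -0.002], 0.69), ([0.514, -0.362, 0.02], 0.57)]
rod_grip [([0.409, -0.302, 0.145], 0.95)]
rest []
```

>>> {"name": "apply_moves", "arguments": {"moves": [[[0,0,0],[0,0,0.2],1],[[0,0,0],[0,0,0.3],1],[[0,0,0],[0,0,0.3],1]]}}

```text
time: 21.1
tool_pos: [0.4089, -0.3022, 0.1434]
tool_rot: [0.002, 0.836, 0.549, -0.001]
contact_force: [-9.8, 0.3, 14.9]
gripper_width: 0.248
grasp_force: 62.9
```

Firmly supported, so I'll release.

>>> {"name": "apply_moves", "arguments": {"moves": [[[0,0,0],[0,0,0],0.3],[[0,0,0],[0,0,0],0.2],[[0,0,0],[0,0,0],0],[[0,0,0],[0,0,0],-0.5],[[0,0,0],[0,0,0],-1],[[0,0,0],[0,0,0],-1],[[0,0,0],[0,0,0],-1],[[0,0,0],[0,0,-2],-1],[[0,0,0],[0,0,-5],-1],[[0,0,0],[0,0,-9],-1],[[0,0,0],[0,0,-13],-1],[[0,0,0],[0,0,-13],-1]]}}

```text
time: 22.3
tool_pos: [0.4105, -0.3027, 0.2769]
tool_rot: [0.006, 0.836, 0.549, 0.001]
contact_force: [0.9, -0.7, 1.6]
gripper_width: 1.002
grasp_force: 0.0
```

Run:
```python
from h import *
for c in ['side','top','wrist']:
    p=shot(c,c+'7.png'); pts(p,['rod_tip','rod_grip','rest'])
    if c=='side': pts(p,['red_toggle_paddle','gate_tab'])
```

```text
rod_tip [([0.344, -0.452, 0.006], 0.74), ([0.382, 0.299, -0.002], 0.62)]
rod_grip [([0.41, -0.305, 0.144], 0.92), ([0.634, 0.15, -0.0], 0.46)]
rest [([0.408, -0.299, -0.001], 0.82)]
red_toggle_paddle [([0.607, 0.019, 0.09], 0.63)]
gate_tab [([0.629, 0.179, 0.08], 0.54), ([0.742, 0.109, 0.057], 0.22)]
rod_tip []
rod_grip [([0.413, -0.301, 0.143], 0.51)]
rest [([0.409, -0.287, 0.0], 0.65), ([0.531, -0.508, 0.018], 0.23)]
rod_tip [([0.344, -0.452, 0.014], 0.68)]
rod_grip [([0.405, -0.305, 0.145], 0.87)]
rest [([0.41, -0.295, 0.002], 0.81)]
```

View pics/wrist7.png

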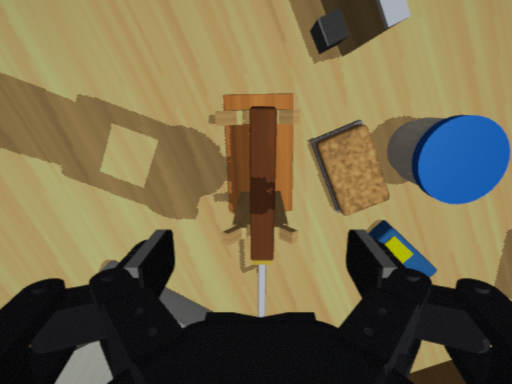

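View pics/side7.png

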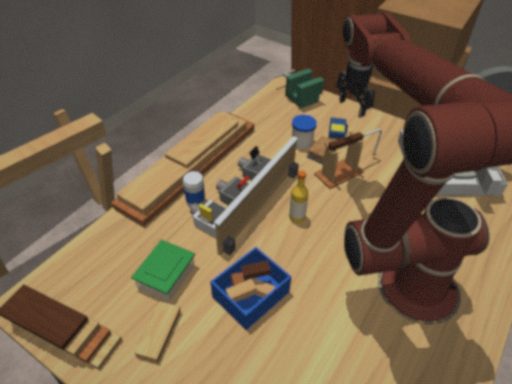

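The wrist view shows the handle's rear end at (263,108), about 6 mm right of where it was, and the tip reads about 10 mm low. The rear end is sitting on a fork lip, pitched about 0.06 rad. I'll regrip, lift, correct yaw, offset and pitch, and seat it again.

>>> {"name": "apply_moves", "arguments": {"moves": [[[0,0,0],[0,0.2,4],-1],[[0,0,0],[0,0.3,8],-1],[[0,0,0],[0,0.3,11],-1],[[0,0,0],[0,0.3,13.4],-1],[[0,0,0],[0,0.3,13.4],-1],[[0,0,0],[0,0.3,13.4],1],[[0,0,0],[0,0.3,13.4],1],[[0,0,0],[0,0.3,13.4],1],[[0,0,0],[0,0.3,13.4],1],[[0,0,0],[0,0.3,13.4],1],[[0,0,0],[0,0.3,13.4],1],[[0,0,0],[0,0.3,12.4],1],[[0,0,0],[0,0.3,10.4],1],[[0,0,0],[0,0.3,7],1],[[0,0,0],[0,0.3,3],1],[[0,-0.06,-0.02],[0,-0.38,3],1],[[0,-0.06,-0.02],[0,-0.38,3],1],[[0,-0.06,-0.02],[0,-0.38,3],1]]}}

```text
time: 24.8
tool_pos: [0.4046, -0.2984, 0.2384]
tool_rot: [0.016, 0.83, 0.557, -0.025]
contact_force: [0.1, 1.4, -3.1]
gripper_width: 0.253
grasp_force: 58.9
```

Run:
```python
from h import *
t,r=tool();print(t.round(4),r.as_matrix().round(3))
c=t-r.as_matrix()[:,2]*.002
for n in ['side','wrist','top','side']:
    p=shot(n)
    for q in ['rod_tip','rod_grip']:
        for d in manip.spot_point(p,q)[:1]: print(n,q,w(p,d['location']).round(4),round(d['score'],2))
# line directly: handle silhouette principal direction in wrist view
p=shot('wrist','w8.png')
d=manip.silhouettes(p,'rod_grip')[0]['pixels']
for v in range(100,300,30):
    xs=np.nonzero(d[v])[0]; print(v,xs.min() if len(xs) else None,xs.max() if len(xs) else None)
```

```text
[ 0.4046 -0.2984  0.2384] [[ 0.378  0.925 -0.024]
 [ 0.924 -0.379 -0.053]
 [-0.058 -0.002 -0.998]]
side rod_tip [ 0.3397 -0.4543  0.119 ] 0.69
side rod_grip [ 0.4038 -0.3023  0.2409] 0.81
wrist rod_grip [ 0.4026 -0.2979  0.2427] 0.79
top rod_tip [ 0.3357 -0.4516  0.1234] 0.53
side rod_tip [ 0.338  -0.452   0.1217] 0.71
side rod_grip [ 0.4074 -0.3012  0.2447] 0.55
100 None None
130 232 293
160 233 291
190 233 290
220 234 288
250 233 285
280 235 284
```

Rod is level again (tip 120 mm below grip). The lateral position is about 3 mm too far, so I'll correct it while lowering.

>>> {"name": "apply_moves", "arguments": {"moves": [[[0,0,0],[0,0.3,0],1],[[0,0,0],[0.2,0.3,3.5],1],[[0,0,0],[0.35,0.3,6],1],[[0,0,0],[0.45,0.3,7.5],1],[[0,0,0],[0.5,0.3,8.5],1],[[0,0,0],[0.55,0.3,9.2],1],[[0,0,0],[0.56,0.3,9.6],1],[[0,0,0],[0.56,0.3,9.6],1],[[0,0,0],[0.56,0.3,9.6],1]]}}

```text
time: 26.4
tool_pos: [0.408, -0.3008, 0.1441]
tool_rot: [0.017, 0.83, 0.557, -0.025]
contact_force: [0.1, 0.2, -2.1]
gripper_width: 0.249
grasp_force: 58.8
```

No contact yet, so I'll go on down.

>>> {"name": "apply_moves", "arguments": {"moves": [[[0,0,0],[0,0,0.2],1],[[0,0,0],[0,0,0.4],1],[[0,0,0],[0,0,0.6],1],[[0,0,0],[0,0,0.6],1]]}}

```text
time: 26.8
tool_pos: [0.4072, -0.3006, 0.1369]
tool_rot: [0.016, 0.83, 0.557, -0.025]
contact_force: [0.3, -0.4, -2.2]
gripper_width: 0.251
grasp_force: 59.5
```

Run:
```python
from h import *
t,r=tool();print(t.round(4),manip.state()['contact_force'])
for n in ['side','wrist']:
    p=shot(n); pts(p,['rod_tip','rod_grip'])
```

```text
[ 0.4072 -0.3006  0.1369] [ 0.26535862 -0.43482512 -2.19126829]
rod_tip [([0.344, -0.459, 0.02], 0.49)]
rod_grip [([0.411, -0.303, 0.14], 0.73)]
rod_tip []
rod_grip [([0.404, -0.3, 0.144], 0.9)]
```

The handle is between the lips without contact and level, with the tip back at 0.020. I'll lower another 2 mm and release.

>>> {"name": "apply_moves", "arguments": {"moves": [[[0,0,0],[0,0,0.1],1],[[0,0,0],[0,0,0.2],1],[[0,0,0],[0,0,0.2],1],[[0,0,0],[0,0,0.2],0.4],[[0,0,0],[0,0,0.2],0.3],[[0,0,0],[0,0,0.2],0],[[0,0,0],[0,0,0.2],-0.5],[[0,0,0],[0,0,0.2],-1],[[0,0,0],[0,0,0.2],-1],[[0,0,0],[0,0,0.2],-1],[[0,0,0],[-0.1,0,-2],-1],[[0,0,0],[-0.3,0,-5],-1],[[0,0,0],[-0.5,0,-9],-1],[[0,0,0],[-0.8,0,-13],-1],[[0,0,0],[-0.8,0,-13],-1],[[0,0,0],[-0.8,0,-13],-1]]}}

```text
time: 28.7
tool_pos: [0.4078, -0.3013, 0.2688]
tool_rot: [0.018, 0.83, 0.557, -0.025]
contact_force: [-0.4, -0.1, -0.3]
gripper_width: 1.003
grasp_force: 0.0
```

Run:
```python
from h import *
for c in ['side','top','wrist']:
    p=shot(c,c+'9.png'); print(c);pts(p,['rod_tip','rod_grip','rest'])
    if c=='side': pts(p,['red_toggle_paddle','gate_tab'])
```

```text
side
rod_tip [([0.339, -0.458, 0.015], 0.75)]
rod_grip [([0.412, -0.303, 0.137], 0.83), ([0.528, -0.508, 0.018], 0.61)]
rest [([0.412, -0.296, -0.002], 0.8)]
red_toggle_paddle [([0.608, 0.019, 0.089], 0.55), ([0.643, -0.125, -0.003], 0.29)]
gate_tab [([0.631, 0.177, 0.082], 0.73)]
top
rod_tip [([0.41, -0.298, 0.141], 0.63), ([0.341, -0.458, 0.02], 0.56)]
rod_grip [([0.414, -0.302, 0.141], 0.74)]
rest [([0.41, -0.292, -0.002], 0.94)]
wrist
rod_tip [([0.341, -0.463, 0.023], 0.74)]
rod_grip [([0.403, -0.3, 0.139], 0.75)]
rest [([0.409, -0.294, 0.002], 0.62)]
```

View pics/wrist9.png

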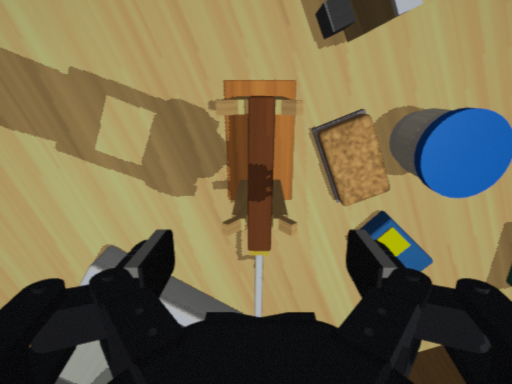

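The handle, from (261,97) to (260,250), is centred in both forks. The tip is about 0.02 up, and the gate and red toggle are as set. I'll hand in.

```bash
python3 -c "
from plant import manip
print(manip.job_done())"
```

```text
the job is handed in; nothing more can be done
None
```

I slid the gate fully open, pulled the red toggle fully over, left the black toggle untouched and put the rod back in both forks with its bent end down; the first re-seating caught on a fork lip, so I re-seated it. The job is handed in, but no verdict came back.

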